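# Put the microscope objectives away in their canisters

## Task

Put the four microscope objectives away: stand each one nose up in its own open canister, the smallest objective in the smallest canister and so on up to the largest in the largest. Lower each lens gently to the bottom of its canister rather than dropping it in, and do not shift the canisters or the two black eyepieces from where they stand.

Things in the scene. Friction and masses are not known exactly. Their poses are not given: they have to be found in the camera images.
- objective_a: the smallest of four microscope objectives: bright steel barrel, cone nose with a small lens on top, standing loose, nose up, on its brass thread; about 70 g. 38 mm high; barrel 24 mm in diameter up to 34 mm, then a cone to 19 mm at the tip; thread 20 mm in diameter, 5 mm high, sloping shoulder to full barrel at 8.5 mm. Origin: centre of its underside, z to the nose; round
- objective_b: the second smallest of four microscope objectives: bright steel barrel, cone nose with a small lens on top, standing loose, nose up, on its brass thread; about 120 g. 50 mm high; barrel 30 mm in diameter up to 43 mm, then a cone to 14 mm at the tip; thread 20 mm in diameter, 5 mm high, sloping shoulder to full barrel at 8.5 mm. Origin: centre of its underside, z to the nose; round
- objective_c: the second largest of four microscope objectives: bright steel barrel, cone nose with a small lens on top, standing loose, nose up, on its brass thread; about 210 g. 62 mm high; barrel 37 mm in diameter up to 53 mm, then a cone to 15 mm at the tip; thread 25 mm in diameter, 5 mm high, sloping shoulder to full barrel at 8.5 mm. Origin: centre of its underside, z to the nose; round
- objective_d: the largest of four microscope objectives: bright steel barrel, cone nose with a small lens on top, standing loose, nose up, on its brass thread; about 350 g. 76 mm high; barrel 45 mm in diameter up to 63 mm, then a cone to 16 mm at the tip; thread 25 mm in diameter, 5 mm high, sloping shoulder to full barrel at 8.5 mm. Origin: centre of its underside, z to the nose; round
- canister_a: the smallest of four open round storage canisters (bottom half, without lid) of grey plastic, for the smallest objective; standing loose, mouth up, about 25 g. 42 mm outside, bore 36 mm, wall 3 mm, rim 18 mm high, inner floor 4 mm above the underside. Origin: centre of its underside, z up
- canister_b: the second smallest of four open round storage canisters (bottom half, without lid) of grey plastic, for the second smallest objective; standing loose, mouth up, about 33 g. 48 mm outside, bore 42 mm, wall 3 mm, rim 26 mm high, inner floor 4 mm above the underside. Origin: centre of its underside, z up
- canister_c: the second largest of four open round storage canisters (bottom half, without lid) of grey plastic, for the second largest objective; standing loose, mouth up, about 45 g. 55 mm outside, bore 49 mm, wall 3 mm, rim 35 mm high, inner floor 4 mm above the underside. Origin: centre of its underside, z up
- canister_d: the largest of four open round storage canisters (bottom half, without lid) of grey plastic, for the largest objective; standing loose, mouth up, about 60 g. 63 mm outside, bore 57 mm, wall 3 mm, rim 45 mm high, inner floor 4 mm above the underside. Origin: centre of its underside, z up
- eyepiece_a: one of two like eyepieces, not objectives: black body with black rubber eyecup and wide flat top, on a short steel tube; 60 mm high, 41 mm in diameter (steel tube 30 mm, 22 mm high), 130 g, standing loose. To be left where it is. Origin: centre of its underside, z up
- eyepiece_b: one of two like eyepieces, not objectives: black body with black rubber eyecup and wide flat top, on a short steel tube; 60 mm high, 41 mm in diameter (steel tube 30 mm, 22 mm high), 130 g, standing loose. To be left where it is. Origin: centre of its underside, z up

How it is judged:
By the outcome, as a careful person would: the job done as asked, in the order asked, and still so for the second after the job is handed in, with the robot touching nothing.
It also fails if it takes over 93 s, if anything falls off the work surface, if the arm or the gripper's body presses on something with over 40 N, if the wrist force passes 120 N, or if a joint passes its speed limit or range.

## Robot

A 6-joint arm with a two-finger parallel gripper is mounted at the origin on the work surface. World frame = base frame: x ahead of the robot, y to its left, z up, the work surface at z = 0. Lengths are in m, angles in rad, forces in N, time in s.
With the tool pointing down it reaches from about 0.4 to 0.825 m from the base axis. Payload 7 kg.
Tool frame: the origin (TCP) lies midway between the tips of the shut fingers; the grasp point (between the pads) lies 19 mm behind it; z points along the fingers, y is the line along which they close (so a half turn about z gives the same grasp; the last joint's range is limited). The gripper opens to 88 mm and grips with 3 to 60 N. Pads are 19 mm wide; open, the fingers measure 130 mm over their backs; the gripper's body (78 mm by 193 mm) begins 47 mm behind the grasp point.
Start: joints at [-0.896, 0.359, 0.012, 0, -1.224, -0.288], TCP at [0.255, -0.625, 0.227] pointing down, gripper open.
Joint ranges: [-3.07, 3.07], [-1.43, 2.12], [-1.02, 1.25], [-3.03, 1.67], [-3.05, -0], [-3.03, 3.03]. Speed limits (rad/s): [2.39, 2.39, 3.01, 3.14, 3.14, 3.14].

## Interface

Orientations are given as [roll, pitch, yaw] about the fixed x, y, z axes, in that order (R = Rz(yaw) Ry(pitch) Rx(roll)).
In Python, from station import arm gives the robot as it stands.
- The arm moves only by the tool servo_tool, never from a script. Its argument "deltas" is a list of rows, each a list of 7 numbers: the closure, from -1 (fully open) to 1 (shut), then the shift along the tool's x, y, z in mm, then the turn, a rotation vector about the tool's x, y, z in degrees. In form: [[gripper, x, y, z, ax, ay, az], ...]. A call has 1 to 20 rows; each row shifts and turns the commanded pose from where the row before left it, along the tool's axes as they then stand; what a row does not reach is not made up. A row lasts 1/12 s, in which the tool goes at most 41.7 mm and 7.16 degrees, less where a joint would pass 70% of its speed; a pose out of reach is approached as far as the arm can. A call is refused whole if a number of a shift passes 41.7 or a number of a turn 7.16, either way. A call with a gripper value outside its range is refused whole. The fingers move at their own pace and stop on an object; "squeeze" is the grip in N (left out, the last holds). Time passes only in rows, so rows that do not move let the fingers close. It gives the time, the measured TCP pose, the force, the opening and the grip force at its end, in the units of the state.
- arm.get_state(): the state, without advancing time (a new reading comes with each control period).
- arm.grab_frame(name): name is "side" or "top"; returns a dict with "color" (420x560x3 uint8, red, green, blue), "K" (3x3 intrinsics, pixels), "position" and "orientation" of the camera in the world. Camera axes: x right, y down, z forward; pixel columns grow to the right and rows downward; lengths in m; the calibration is good to about 2 mm. A picture is of the moment at which its call begins. There is no depth.
- arm.job_done(): hands the job in; it is judged then, once.
Trained networks look in a picture, given as the dict that the camera call returned (one of the last four; its "shot" number tells which), for a name from the list of things; names that differ only in an ending like _2 or _b are one class to them, and where a whole thing is asked for, a point or a joint stands for the part that bears it (a point fixed in the world has none). Each returns a list of dicts, best first, with "conf" (0 to 1); they miss things now and then, are a little off and sometimes report something else, mostly with a low value. They report only what shows in the picture. A call takes as long as a camera call.
- arm.recognise(query, picture): "at" ([x, y, z] in m, in the coordinates of the camera as it stood for that picture, good to about 4 mm: the middle of the surface that is visible of it).
The state is a dict: "t": time; "q": joint angles; "qd": joint speeds; "joint_efforts": joint torques, N m; "eef_pos": TCP position; "ee_rot": TCP orientation; "force": force on the tool from outside, world axes, zero at the start; "moment": the same for the moment, N m; "width": finger opening in m; "gripper_force": force on a finger pad.
Only numpy, scipy, OpenCV 4.12 (cv2) and the standard library are available. Lean on these libraries where they do the work, as an engineer would, in place of code of your own. Each camera call takes 0.05 s, during which the arm holds its last target. There are 200 camera calls.

## Working session

There is one attempt and no reset: what is moved stays moved. The work goes in short steps, Python scripts to look and compute and a tool call to move; the robot and the scene stay as the last step left them, time stands still between calls to the robot, and variables do not carry over. Pictures are saved under pics/ and viewed, at most 14 in all, crops included, and the job is handed in when it is done.

Besides the shell and the picture viewer there is one more tool, called after "Emit:" in YAML: its name, and indented under it one key for each argument. servo_tool: Moves the arm, as the interface text tells. Its arguments: {"type":"object","properties":{"deltas":{"type":"array","items":{"type":"array","items":{"type":"number"}}},"squeeze":{"type":"number"}},"required":["deltas"]}

```bash
ls; mkdir -p pics; python3 - <<'E'
from station import arm
import cv2
s=arm.get_state(); print({k:s[k] for k in ('t','eef_pos','ee_rot','width','force')})
for n in('side','top'):
    f=arm.grab_frame(n); cv2.imwrite(f'pics/{n}0.png',f['color'][:,:,::-1]); print(n,f['K'],f['position'],f['orientation'])
    for q in ['objective_a','objective_b','objective_c','objective_d','canister_a','canister_b','canister_c','canister_d','eyepiece_a']:
        print(q,[(round(d['conf'],2),[round(float(v),3) for v in d['at']]) for d in arm.recognise(q,f)][:6])
E
```

```text
pics
{'t': 0.0, 'eef_pos': array([ 0.25441149, -0.62467604,  0.22562209]), 'ee_rot': array([ 3.13991186e+00, -1.27385192e-04, -2.75491287e+00]), 'width': 0.08742250664408756, 'force': array([-0.01261343,  0.19316428, -0.13360577])}
side [[459.76607807   0.         276.85503418]
 [  0.         459.76607807 207.04003328]
 [  0.           0.           1.        ]] [ 0.51292654 -0.72761216  0.48459219] [-2.12127325 -0.00947914 -0.06320021]
objective_a [(0.84, [0.105, 0.091, 0.74]), (0.7, [0.106, 0.001, 0.853]), (0.68, [-0.03, -0.117, 1.052]), (0.65, [-0.117, 0.088, 0.712]), (0.56, [-0.0, 0.134, 0.617])]
objective_b [(0.84, [0.105, 0.091, 0.74]), (0.7, [0.106, 0.001, 0.853]), (0.68, [-0.03, -0.117, 1.052]), (0.65, [-0.117, 0.088, 0.712]), (0.56, [-0.0, 0.134, 0.617])]
objective_c [(0.84, [0.105, 0.091, 0.74]), (0.7, [0.106, 0.001, 0.853]), (0.68, [-0.03, -0.117, 1.052]), (0.65, [-0.117, 0.088, 0.712]), (0.56, [-0.0, 0.134, 0.617])]
objective_d [(0.84, [0.105, 0.091, 0.74]), (0.7, [0.106, 0.001, 0.853]), (0.68, [-0.03, -0.117, 1.052]), (0.65, [-0.117, 0.088, 0.712]), (0.56, [-0.0, 0.134, 0
[... 1325 characters left out ...]
 0.635]), (0.65, [-0.242, 0.001, 0.639]), (0.63, [0.076, 0.015, 0.69])]
canister_a [(0.8, [-0.179, 0.118, 0.668]), (0.74, [0.076, 0.016, 0.69]), (0.65, [-0.099, -0.005, 0.695]), (0.61, [-0.019, 0.125, 0.672])]
canister_b [(0.8, [-0.179, 0.118, 0.668]), (0.74, [0.076, 0.016, 0.69]), (0.65, [-0.099, -0.005, 0.695]), (0.61, [-0.019, 0.125, 0.672])]
canister_c [(0.8, [-0.179, 0.118, 0.668]), (0.74, [0.076, 0.016, 0.69]), (0.65, [-0.099, -0.005, 0.695]), (0.61, [-0.019, 0.125, 0.672])]
canister_d [(0.8, [-0.179, 0.118, 0.668]), (0.74, [0.076, 0.016, 0.69]), (0.65, [-0.099, -0.005, 0.695]), (0.61, [-0.019, 0.125, 0.672])]
eyepiece_a [(0.69, [-0.006, -0.121, 0.66]), (0.58, [-0.156, -0.113, 0.659])]
```

View pics/top0.png

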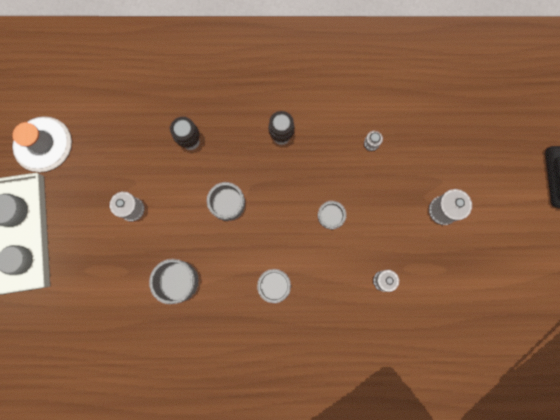

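View pics/side0.png

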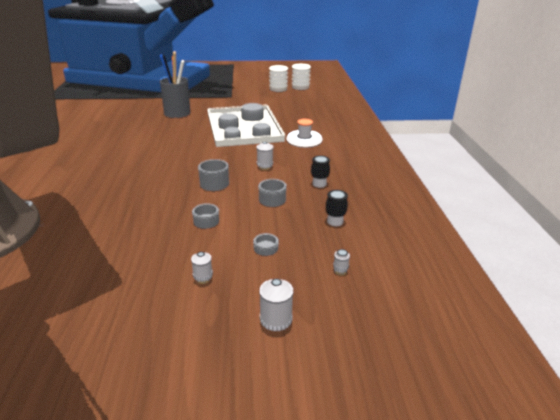

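The top view shows the objectives at about a (373,140), b (387,281), c (120,203) and d (457,205). The canisters are at a (332,214), b (274,286), c (226,201) and d (174,281), and the eyepieces at (184,130) and (281,124). The side view agrees. Next I'll fit silhouettes for accurate positions.

```bash
cat > h.py <<'E'
import numpy as np, cv2
from scipy.optimize import least_squares
from scipy.spatial.transform import Rotation as R
PROF={'oa':[(0,10),(5,10),(8.5,12),(34,12),(38,9.5)],'ob':[(0,10),(5,10),(8.5,15),(43,15),(50,7)],
'oc':[(0,12.5),(5,12.5),(8.5,18.5),(53,18.5),(62,7.5)],'od':[(0,12.5),(5,12.5),(8.5,22.5),(63,22.5),(76,8)],
'ca':[(0,21),(18,21)],'cb':[(0,24),(26,24)],'cc':[(0,27.5),(35,27.5)],'cd':[(0,31.5),(45,31.5)],
'ea':[(0,15),(22,15),(22,20.5),(60,20.5)],'eb':[(0,15),(22,15),(22,20.5),(60,20.5)]}
def proj(f,P):
    c=(np.asarray(P)-f['position'])@R.from_euler('xyz',f['orientation']).as_matrix()
    p=c@f['K'].T; return p[:,:2]/p[:,2:]
def hull(f,n,xy,z0=0):
    t=np.linspace(0,2*np.pi,48,endpoint=False)
    P=np.concatenate([np.c_[xy[0]+r/1e3*np.cos(t),xy[1]+r/1e3*np.sin(t),np.full(48,z/1e3+z0)] for z,r in PROF[n]])
    return cv2.convexHull(proj(f,P).astype(np.float32))
def cen(c):
    m=cv2.moments(c); return np.array([m['m10'],m['m01']])/m['m00']
def ray(f,uv,z):
    d=R.from_euler('xyz',f['orientation']).as_matrix()@np.linalg.solve(f['K'],[uv[0],uv[1],1])
    p=f['position']; return (p+d*(z-p[2])/d[2])[:2]
def locate(f,n,xy,z0=0):
    hsv=cv2.cvtColor(f['color'],cv2.COLOR_RGB2HSV)
    if n[0]=='e': m=(hsv[...,2]<60)|(hsv[...,1]<70)
    else: m=(hsv[...,1]<75)&(hsv[...,2]>50)
    g=np.zeros(m.shape,np.uint8); cv2.fillConvexPoly(g,np.round(hull(f,n,xy,z0)).astype(np.int32),1)
    g=cv2.dilate(g,np.ones((13,13)))
    cs=cv2.findContours((m&(g>0)).astype(np.uint8),cv2.RETR_EXTERNAL,cv2.CHAIN_APPROX_NONE)[0]
    c=cv2.convexHull(max(cs,key=cv2.contourArea)); t=cen(c)
    r=least_squares(lambda x:cen(hull(f,n,x,z0))-t,xy,x_scale=.01,diff_step=1e-3)
    return r.x, cv2.contourArea(c)/cv2.contourArea(hull(f,n,r.x,z0))
E
python3 - <<'E'
from station import arm
from h import *
T=arm.grab_frame('top');S=arm.grab_frame('side')
seed={'oa':(373,140,.038),'ob':(388,281,.05),'oc':(120,202,.062),'od':(458,204,.076),'ca':(332,214,.015),'cb':(274,286,.02),'cc':(226,201,.02),'cd':(174,281,.02),'ea':(182,128,.06),'eb':(281,123,.06)}
vis={k:v.copy() for k,v in zip('TS',[T['color'][:,:,::-1],S['color'][:,:,::-1]])}
for n,(u,v,z) in seed.items():
    x=ray(T,(u,v),z)
    for k,f in zip('TS',(T,S)):
        for _ in range(2):
            try: x2,a=locate(f,n,x)
            except Exception as e: print(n,k,e); break
            x=x2
        print(n,k,np.round(x,4),round(a,2))
        cv2.polylines(vis[k],[np.round(hull(f,n,x)*8).astype(np.int32)],True,(0,255,0),1,cv2.LINE_AA,3)
cv2.imwrite('pics/fitT.png',vis['T'][80:330,80:500].repeat(2,0).repeat(2,1)[:600,:800])
cv2.imwrite('pics/fitS.png',vis['S'][130:350,170:370].repeat(2,0).repeat(2,1))
E
```

```text
oa T [ 0.6592 -0.1433] 1.03
oa S [ 0.6589 -0.1434] 0.94
ob T [ 0.4344 -0.1517] 1.06
ob S [ 0.435  -0.1525] 0.98
oc T [0.5498 0.2447] 1.05
oc S [0.5508 0.2891] 2.25
od T [ 0.5455 -0.2538] 1.04
od S [ 0.5458 -0.2552] 1.02
ca T [ 0.5388 -0.0742] 1.04
ca S [ 0.5389 -0.076 ] 0.99
cb T [0.4279 0.018 ] 1.1
cb S [0.4282 0.016 ] 0.98
cc T [0.5598 0.0937] 1.02
cc S [0.5592 0.0909] 0.98
cd T [0.4357 0.1695] 1.02
cd S [0.436 0.166] 0.98
ea T [0.6651 0.1571] 0.81
ea S [0.6656 0.1496] 0.83
eb T [0.6739 0.0056] 0.82
eb S [ 0.6742 -0.0008] 0.87
```

Emit:
servo_tool:
  deltas:
    - [-1,0,0,0,0,0,5.54]
    - [-1,0,0,0,0,0,5.54]
    - [-1,0,0,0,0,0,5.54]
    - [-1,0,0,0,0,0,5.53]
    - [-1,-25,30,5,0,0,0]
    - [-1,-25,30,5,0,0,0]
    - [-1,-25,30,5,0,0,0]
    - [-1,-25,30,5,0,0,0]
    - [-1,-25,30,5,0,0,0]
    - [-1,-25,30,5,0,0,0]
    - [-1,-25,30,5,0,0,0]
    - [-1,-25,30,5,0,0,0]
    - [-1,-25,30,5,0,0,0]
    - [-1,-25,30,5,0,0,0]
    - [-1,-25,30,5,0,0,0]
    - [-1,-25,30,5,0,0,0]
    - [-1,-25,30,5,0,0,0]
    - [-1,-25,30,5,0,0,0]
    - [-1,-25,30,5,0,0,0]
    - [-1,-15,15,0,0,0,0]
  squeeze: 12

```text
t: 2.77
eef_pos: [0.6462, -0.1567, 0.1504]
ee_rot: [3.141, -0.001, -3.139]
force: [1.1, -1.2, -0.0]
width: 0.0873
gripper_force: 0.0
```

Emit:
servo_tool:
  deltas:
    - [-1,-12,12,20,0,0,0]
    - [-1,0,0,20,0,0,0]
    - [-1,0,0,20,0,0,0]
    - [-1,0,0,15,0,0,0]
    - [-1,0,0,0,0,0,0]
    - [-1,0,0,0,0,0,0]

```text
t: 3.27
eef_pos: [0.6561, -0.1481, 0.076]
ee_rot: [-3.141, -0.002, -3.141]
force: [-0.4, 0.1, 0.4]
width: 0.0876
gripper_force: 0.0
```

Emit:
servo_tool:
  deltas:
    - [-1,-3,5,14,0,0,0]
    - [-1,0,0,15,0,0,0]
    - [-1,0,0,15,0,0,0]
    - [-1,0,0,10,0,0,0]
    - [-1,0,0,5,0,0,0]
    - [-1,0,0,0,0,0,0]
    - [-1,0,0,0,0,0,0]

```text
t: 3.85
eef_pos: [0.66, -0.1432, 0.0184]
ee_rot: [-3.141, 0.001, -3.141]
force: [0.1, 0.2, -0.4]
width: 0.0877
gripper_force: 0.0
```

Emit:
servo_tool:
  deltas:
    - [-1,1,0,1,0,0,0]
    - [0.3,0,0,0,0,0,0]
    - [1,0,0,0,0,0,0]
    - [1,0,0,0,0,0,0]
    - [1,0,0,0,0,0,0]
    - [1,0,0,0,0,0,0]
    - [1,0,0,0,0,0,0]
    - [1,0,0,0,0,0,0]
    - [1,0,0,0,0,0,0]
    - [1,0,0,0,0,0,0]
  squeeze: 12

```text
t: 4.68
eef_pos: [0.6585, -0.143, 0.0165]
ee_rot: [-3.142, -0.0, -3.141]
force: [-0.2, -0.6, -0.6]
width: 0.033
gripper_force: 0.0
```

Emit:
servo_tool:
  deltas:
    - [1,0,0,0,0,0,0]
    - [1,0,0,0,0,0,0]
    - [1,0,0,0,0,0,0]
    - [1,0,0,0,0,0,0]

```text
t: 5.02
eef_pos: [0.6585, -0.1431, 0.0165]
ee_rot: [-3.142, -0.0, -3.141]
force: [0.3, -0.1, -0.1]
width: 0.0233
gripper_force: 12.0
```

Emit:
servo_tool:
  deltas:
    - [1,0,0,-10,0,0,0]
    - [1,0,0,-20,0,0,0]
    - [1,0,0,-20,0,0,0]
    - [1,10,6,0,0,0,0]
    - [1,20,11,0,0,0,0]
    - [1,20,11,0,0,0,0]
    - [1,20,12,0,0,0,0]
    - [1,20,11,0,0,0,0]
    - [1,20,11,0,0,0,0]
    - [1,9,6,0,0,0,0]
    - [1,0,0,0,0,0,0]
    - [1,0,0,0,0,0,0]

```text
t: 6.02
eef_pos: [0.5402, -0.0748, 0.0675]
ee_rot: [3.142, 0.002, -3.14]
force: [0.4, 0.1, -0.4]
width: 0.0236
gripper_force: 12.0
```

```bash
cat > look.py <<'E'
import sys
from station import arm
from h import *
n,x,y,tag,box=sys.argv[1],float(sys.argv[2]),float(sys.argv[3]),sys.argv[4],None
z0=float(sys.argv[5]); 
c,cx,cy=sys.argv[6],float(sys.argv[7]),float(sys.argv[8])
p=[]
for k in('top','side'):
    f=arm.grab_frame(k); im=f['color'][:,:,::-1].copy()
    for m,q,z,col in((n,(x,y),z0,(0,255,0)),(c,(cx,cy),0,(0,0,255))):
        cv2.polylines(im,[np.round(hull(f,m,q,z)*8).astype(np.int32)],True,col,1,cv2.LINE_AA,3)
    u,v=proj(f,[[x,y,.06]])[0].astype(int); u=np.clip(u,66,493);v=np.clip(v,66,353)
    p.append(cv2.resize(im[v-66:v+66,u-66:u+66],(396,396),interpolation=cv2.INTER_CUBIC))
cv2.imwrite(f'pics/{tag}.png',np.hstack(p)); s=arm.get_state(); print(s['t'],s['eef_pos'],s['width'])
E
python3 look.py oa .539 -.075 a1 0.05 ca .539 -.075
```

```text
6.1167 [ 0.54078685 -0.0751805   0.06705395] 0.023874110691455223
```

View pics/a1.png

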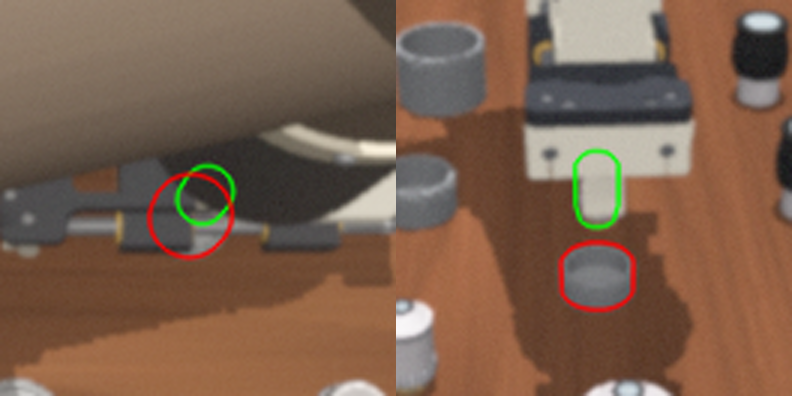

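The side crop shows objective_a hanging upright over canister_a, about 2 mm towards +x, which matches the tool reading. I'll correct that and lower it.

Emit:
servo_tool:
  deltas:
    - [1,2,0,0,0,0,0]
    - [1,0,0,10,0,0,0]
    - [1,0,0,10,0,0,0]
    - [1,0,0,8,0,0,0]
    - [1,0,0,6,0,0,0]
    - [1,0,0,4,0,0,0]
    - [1,0,0,3,0,0,0]
    - [1,0,0,2,0,0,0]
    - [1,0,0,1,0,0,0]
    - [1,0,0,0,0,0,0]
    - [1,0,0,0,0,0,0]

```text
t: 7.03
eef_pos: [0.5377, -0.075, 0.0228]
ee_rot: [3.142, 0.0, -3.141]
force: [1.2, -0.7, -1.0]
width: 0.0235
gripper_force: 12.0
```

Emit:
servo_tool:
  deltas:
    - [1,-1,0,0.8,0,0,0]
    - [1,0,0,0.7,0,0,0]
    - [1,0,0,0.5,0,0,0]
    - [1,0,0,0,0,0,0]
    - [1,0,0,0,0,0,0]

```text
t: 7.45
eef_pos: [0.5385, -0.0751, 0.0206]
ee_rot: [-3.142, -0.0, -3.141]
force: [0.5, -0.4, -1.4]
width: 0.0235
gripper_force: 12.0
```

Emit:
servo_tool:
  deltas:
    - [1,0,0,0.4,0,0,0]
    - [1,0,0,0.3,0,0,0]
    - [1,0,0,0,0,0,0]
    - [1,0,0,0,0,0,0]

```text
t: 7.78
eef_pos: [0.5386, -0.0751, 0.0204]
ee_rot: [-3.142, 0.0, -3.141]
force: [-0.8, 0.2, 6.0]
width: 0.0238
gripper_force: 12.0
```

Emit:
servo_tool:
  deltas:
    - [1,0,0,-0.4,0,0,0]
    - [-0.1,0,0,0,0,0,0]
    - [-0.1,0,0,0,0,0,0]
    - [-0.1,0,0,0,0,0,0]
    - [-0.1,0,0,0,0,0,0]
    - [-0.1,0,0,0,0,0,0]
    - [-0.1,0,0,0,0,0,0]

```text
t: 8.37
eef_pos: [0.5385, -0.0751, 0.0202]
ee_rot: [-3.142, -0.0, -3.141]
force: [0.2, -1.1, 0.9]
width: 0.0476
gripper_force: 0.0
```

Emit:
servo_tool:
  deltas:
    - [-0.1,0,0,-10,0,0,0]
    - [-0.1,0,0,-20,0,0,0]
    - [-0.5,0,0,-25,0,0,0]
    - [-1,10,-8,-20,0,0,0]
    - [-1,20,-15,0,0,0,0]
    - [-1,20,-15,0,0,0,0]
    - [-1,20,-15,0,0,0,0]
    - [-1,20,-14,0,0,0,0]
    - [-1,14,-10,0,0,0,0]
    - [-1,0,0,0,0,0,0]
    - [-1,0,0,0,0,0,0]

```text
t: 9.28
eef_pos: [0.4345, -0.1525, 0.0961]
ee_rot: [-3.142, 0.001, 3.141]
force: [1.2, -0.2, -0.6]
width: 0.0877
gripper_force: 0.0
```

```bash
python3 look.py oa .539 -.075 a2 0.004 ca .539 -.075
```

```text
9.3833 [ 0.43546977 -0.15199295  0.09578864] 0.0876956983526741
```

View pics/a2.png

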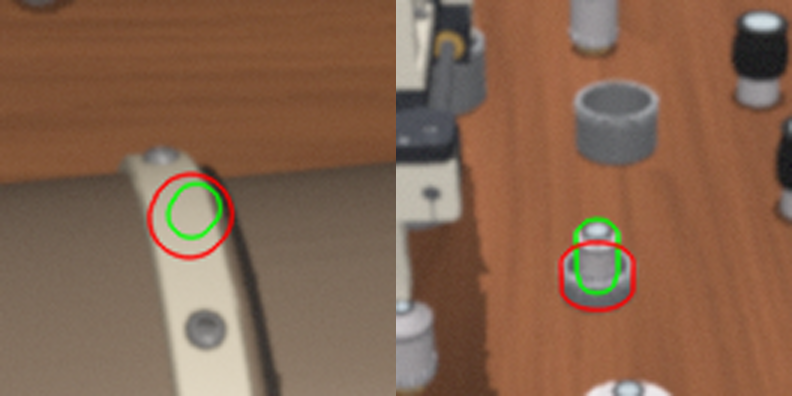

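The side crop shows objective_a upright and centred in canister_a, and the canister has not moved. Next is b.

Emit:
servo_tool:
  deltas:
    - [-1,0.5,0,10,0,0,0]
    - [-1,0,0,15,0,0,0]
    - [-1,0,0,15,0,0,0]
    - [-1,0,0,15,0,0,0]
    - [-1,0,0,10,0,0,0]
    - [-1,0,0,5,0,0,0]
    - [-0.3,0,0,0,0,0,0]
    - [0.2,0,0,0,0,0,0]
    - [1,0,0,0,0,0,0]
    - [1,0,0,0,0,0,0]
    - [1,0,0,0,0,0,0]
    - [1,0,0,0,0,0,0]
    - [1,0,0,0,0,0,0]
    - [1,0,0,0,0,0,0]
    - [1,0,0,0,0,0,0]
    - [1,0,0,0,0,0,0]
    - [1,0,0,0,0,0,0]
    - [1,0,0,0,0,0,0]
  squeeze: 15

```text
t: 10.88
eef_pos: [0.434, -0.152, 0.0253]
ee_rot: [3.142, 0.0, -3.141]
force: [-0.2, 0.6, 2.7]
width: 0.0295
gripper_force: 15.0
```

Emit:
servo_tool:
  deltas:
    - [1,0,0,-10,0,0,0]
    - [1,0,0,-20,0,0,0]
    - [1,0,0,-20,0,0,0]
    - [1,0,10,0,0,0,0]
    - [1,1,20,0,0,0,0]
    - [1,1,20,0,0,0,0]
    - [1,1,25,0,0,0,0]
    - [1,1,25,0,0,0,0]
    - [1,1,25,0,0,0,0]
    - [1,1,20,0,0,0,0]
    - [1,0,15,0,0,0,0]
    - [1,0,9,0,0,0,0]
    - [1,0,0,0,0,0,0]
    - [1,0,0,0,0,0,0]

```text
t: 12.05
eef_pos: [0.4277, 0.017, 0.075]
ee_rot: [-3.141, -0.001, -3.14]
force: [-0.5, -0.4, -0.9]
width: 0.03
gripper_force: 15.0
```

```bash
python3 look.py ob .428 .0172 b1 0.05 cb .428 .0172
```

```text
12.15 [0.42765353 0.01635986 0.07501445] 0.029517064745341888
```

View pics/b1.png

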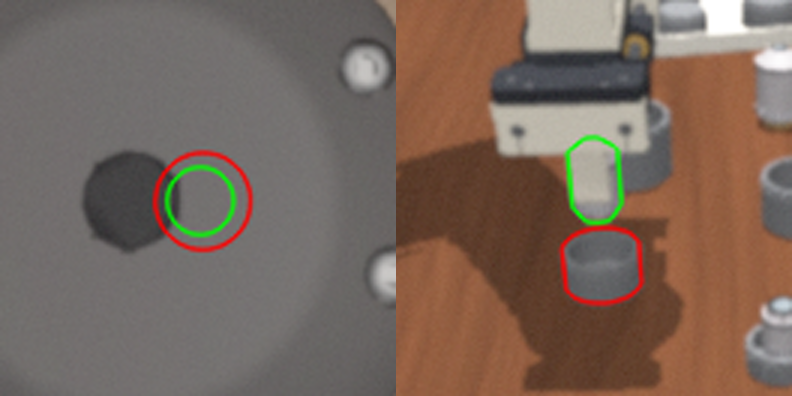

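Objective_b is centred above canister_b in the side crop. I'll lower it.

Emit:
servo_tool:
  deltas:
    - [1,0,0.5,10,0,0,0]
    - [1,0,0,10,0,0,0]
    - [1,0,0,9,0,0,0]
    - [1,0,0,6,0,0,0]
    - [1,0,0,4,0,0,0]
    - [1,0,0,3,0,0,0]
    - [1,0,0,1.5,0,0,0]
    - [1,0,0,0.5,0,0,0]
    - [1,0,0,0,0,0,0]
    - [1,0,0,0,0,0,0]

```text
t: 12.98
eef_pos: [0.4282, 0.0175, 0.0315]
ee_rot: [3.141, 0.001, -3.141]
force: [0.0, 0.1, -1.6]
width: 0.029
gripper_force: 15.0
```

Emit:
servo_tool:
  deltas:
    - [1,0,0,0.6,0,0,0]
    - [1,0,0,0.6,0,0,0]
    - [1,0,0,0.5,0,0,0]
    - [1,0,0,0,0,0,0]
    - [1,0,0,0,0,0,0]

```text
t: 13.4
eef_pos: [0.4279, 0.0174, 0.0295]
ee_rot: [-3.142, -0.0, -3.141]
force: [0.9, -1.2, -1.1]
width: 0.0293
gripper_force: 15.0
```

Emit:
servo_tool:
  deltas:
    - [1,0,0,0.4,0,0,0]
    - [1,0,0,0,0,0,0]
    - [1,0,0,0,0,0,0]

```text
t: 13.65
eef_pos: [0.4281, 0.0175, 0.0293]
ee_rot: [3.142, 0.0, -3.141]
force: [-1.5, 0.4, 2.2]
width: 0.0297
gripper_force: 15.0
```

Emit:
servo_tool:
  deltas:
    - [-0.2,0,0,0,0,0,0]
    - [-0.2,0,0,0,0,0,0]
    - [-0.2,0,0,0,0,0,0]
    - [-0.2,0,0,0,0,0,0]
    - [-0.2,0,0,0,0,0,0]
    - [-0.2,0,0,-5,0,0,0]
    - [-0.2,0,0,-15,0,0,0]
    - [-0.2,0,0,-25,0,0,0]
    - [-1,0,0,-25,0,0,0]
    - [-1,-12,22,-15,0,0,0]
    - [-1,-15,28,0,0,0,0]
    - [-1,-15,28,0,0,0,0]
    - [-1,-15,28,0,0,0,0]
    - [-1,-15,28,0,0,0,0]
    - [-1,-15,28,0,0,0,0]
    - [-1,-15,28,0,0,0,0]
    - [-1,-12,22,0,0,0,0]
    - [-1,-8,14,0,0,0,0]
    - [-1,0,0,0,0,0,0]
    - [-1,0,0,0,0,0,0]
  squeeze: 20

```text
t: 15.32
eef_pos: [0.5498, 0.2439, 0.1138]
ee_rot: [-3.141, -0.001, -3.141]
force: [0.7, -1.2, 0.1]
width: 0.0875
gripper_force: 0.0
```

```bash
python3 look.py ob .428 .0172 b2 0.004 cb .428 .0172
```

```text
15.4167 [0.54936165 0.24282299 0.1141112 ] 0.08757586595601373
```

View pics/b2.png

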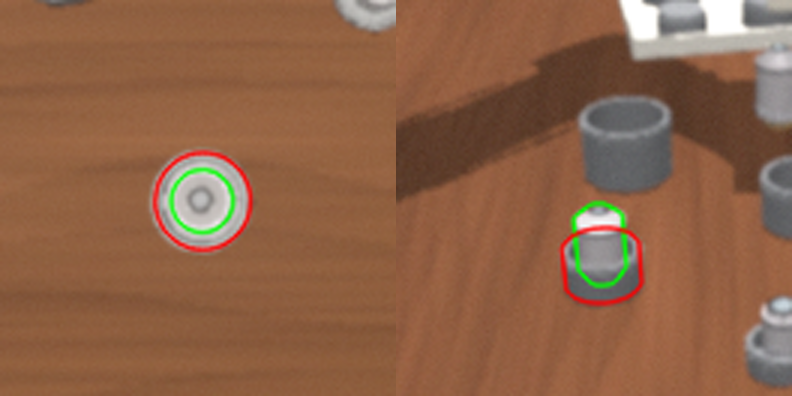

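Both views show objective_b upright and centred in canister_b. Now c.

Emit:
servo_tool:
  deltas:
    - [-1,0,0.5,10,0,0,0]
    - [-1,0,0,20,0,0,0]
    - [-1,0,0,20,0,0,0]
    - [-1,0,0,15,0,0,0]
    - [-1,0,0,10,0,0,0]
    - [-1,0,0,5,0,0,0]
    - [-0.3,0,0,0,0,0,0]
    - [0.2,0,0,0,0,0,0]
    - [1,0,0,0,0,0,0]
    - [1,0,0,0,0,0,0]
    - [1,0,0,0,0,0,0]
    - [1,0,0,0,0,0,0]
    - [1,0,0,0,0,0,0]
    - [1,0,0,0,0,0,0]
    - [1,0,0,0,0,0,0]
    - [1,0,0,0,0,0,0]
    - [1,0,0,0,0,0,0]
  squeeze: 20

```text
t: 16.83
eef_pos: [0.55, 0.2439, 0.0343]
ee_rot: [-3.142, 0.0, -3.141]
force: [-0.6, -1.5, 1.4]
width: 0.0361
gripper_force: 20.0
```

Emit:
servo_tool:
  deltas:
    - [1,0,0,-10,0,0,0]
    - [1,0,0,-20,0,0,0]
    - [1,0,0,-20,0,0,0]
    - [1,0,0,-10,0,0,0]
    - [1,-1,-10,0,0,0,0]
    - [1,-2,-20,0,0,0,0]
    - [1,-2,-25,0,0,0,0]
    - [1,-2,-25,0,0,0,0]
    - [1,-1,-25,0,0,0,0]
    - [1,-1,-20,0,0,0,0]
    - [1,-0.5,-16,0,0,0,0]
    - [1,0,-10,0,0,0,0]
    - [1,0,0,0,0,0,0]
    - [1,0,0,0,0,0,0]

```text
t: 18.0
eef_pos: [0.5592, 0.0924, 0.0938]
ee_rot: [-3.141, -0.001, 3.141]
force: [0.1, 0.6, -2.0]
width: 0.0365
gripper_force: 20.0
```

```bash
python3 look.py oc .5595 .0925 c1 0.06 cc .5595 .0925
```

```text
18.1 [0.55946563 0.09337157 0.09399818] 0.03628004331005765
```

View pics/c1.png

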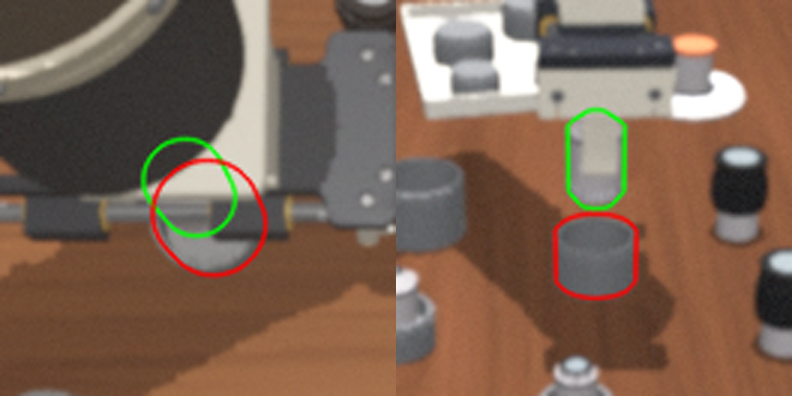

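Objective_c lines up over canister_c in the side crop. I'll lower it 55.5 mm in total.

Emit:
servo_tool:
  deltas:
    - [1,0,0,10,0,0,0]
    - [1,0,0,12,0,0,0]
    - [1,0,0,12,0,0,0]
    - [1,0,0,8,0,0,0]
    - [1,0,0,5,0,0,0]
    - [1,0,0,3,0,0,0]
    - [1,0,0,2,0,0,0]
    - [1,0,0,1,0,0,0]
    - [1,0,0,0.5,0,0,0]
    - [1,0,0,0,0,0,0]
    - [1,0,0,0,0,0,0]

```text
t: 19.02
eef_pos: [0.5597, 0.093, 0.0411]
ee_rot: [3.141, 0.001, -3.141]
force: [0.3, 0.6, -2.2]
width: 0.0364
gripper_force: 20.0
```

Emit:
servo_tool:
  deltas:
    - [1,0,0,0.7,0,0,0]
    - [1,0,0,0.7,0,0,0]
    - [1,0,0,0.6,0,0,0]
    - [1,0,0,0.3,0,0,0]
    - [1,0,0,0,0,0,0]
    - [1,0,0,0,0,0,0]

```text
t: 19.52
eef_pos: [0.5595, 0.0929, 0.0384]
ee_rot: [-3.142, 0.0, -3.141]
force: [-0.6, -0.1, -2.4]
width: 0.0365
gripper_force: 20.0
```

Emit:
servo_tool:
  deltas:
    - [1,0,0,0.4,0,0,0]
    - [1,0,0,0,0,0,0]
    - [1,0,0,0,0,0,0]

```text
t: 19.77
eef_pos: [0.5596, 0.093, 0.0383]
ee_rot: [-3.142, 0.0, -3.141]
force: [-0.8, -0.7, 2.5]
width: 0.0365
gripper_force: 20.0
```

Emit:
servo_tool:
  deltas:
    - [-0.35,0,0,0,0,0,0]
    - [-0.35,0,0,0,0,0,0]
    - [-0.35,0,0,0,0,0,0]
    - [-0.35,0,0,0,0,0,0]
    - [-0.35,0,0,-5,0,0,0]
    - [-0.35,0,0,-15,0,0,0]
    - [-0.35,0,0,-25,0,0,0]
    - [-1,0,0,-25,0,0,0]
    - [-1,1,-10,-15,0,0,0]
    - [-1,1,-25,0,0,0,0]
    - [-1,2,-40,0,0,0,0]
    - [-1,2,-40,0,0,0,0]
    - [-1,2,-40,0,0,0,0]
    - [-1,2,-40,0,0,0,0]
    - [-1,1,-40,0,0,0,0]
    - [-1,1,-40,0,0,0,0]
    - [-1,1,-35,0,0,0,0]
    - [-1,1,-25,0,0,0,0]
    - [-1,0,-12.5,0,0,0,0]
    - [-1,0,0,0,0,0,0]
  squeeze: 28

```text
t: 21.43
eef_pos: [0.5452, -0.2569, 0.123]
ee_rot: [-3.141, -0.0, 3.139]
force: [1.0, -0.3, 0.2]
width: 0.0877
gripper_force: 0.0
```

```bash
python3 look.py oc .5595 .0925 c2 0.004 cc .5595 .0925
```

```text
21.5333 [ 0.54536716 -0.25457237  0.1229367 ] 0.08739448030427593
```

View pics/c2.png

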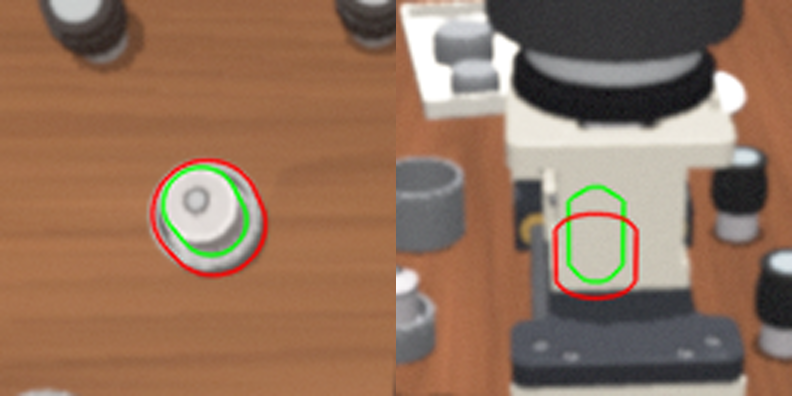

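The top crop shows objective_c upright in canister_c. Now d.

Emit:
servo_tool:
  deltas:
    - [-1,0,0,0,0,0,0]
    - [-1,0,0,10,0,0,0]
    - [-1,0,0,20,0,0,0]
    - [-1,0,0,20,0,0,0]
    - [-1,0,0,15,0,0,0]
    - [-1,0,0,9,0,0,0]
    - [-1,0,0,5,0,0,0]
    - [-0.3,0,0,0,0,0,0]
    - [0.1,0,0,0,0,0,0]
    - [1,0,0,0,0,0,0]
    - [1,0,0,0,0,0,0]
    - [1,0,0,0,0,0,0]
    - [1,0,0,0,0,0,0]
    - [1,0,0,0,0,0,0]
    - [1,0,0,0,0,0,0]
    - [1,0,0,0,0,0,0]
    - [1,0,0,0,0,0,0]
  squeeze: 28

```text
t: 22.95
eef_pos: [0.5457, -0.2545, 0.0443]
ee_rot: [-3.142, 0.001, -3.141]
force: [-1.4, 1.2, 3.1]
width: 0.0441
gripper_force: 28.0
```

Emit:
servo_tool:
  deltas:
    - [1,0,0,-10,0,0,0]
    - [1,0,0,-20,0,0,0]
    - [1,0,0,-25,0,0,0]
    - [1,0,0,-25,0,0,0]
    - [1,4,15,0,0,0,0]
    - [1,6,24,0,0,0,0]
    - [1,8,32,0,0,0,0]
    - [1,9,34,0,0,0,0]
    - [1,9,34,0,0,0,0]
    - [1,9,34,0,0,0,0]
    - [1,9,34,0,0,0,0]
    - [1,9,34,0,0,0,0]
    - [1,9,34,0,0,0,0]
    - [1,9,34,0,0,0,0]
    - [1,9,34,0,0,0,0]
    - [1,9,34,0,0,0,0]
    - [1,6,25,0,0,0,0]
    - [1,5,20.5,0,0,0,0]
    - [1,0,0,0,0,0,0]
    - [1,0,0,0,0,0,0]

```text
t: 24.62
eef_pos: [0.4349, 0.1686, 0.1241]
ee_rot: [-3.141, -0.0, -3.139]
force: [0.5, -1.1, -4.0]
width: 0.0438
gripper_force: 28.0
```

```bash
python3 look.py od .4358 .168 d1 0.08 cd .4358 .168
```

```text
24.7167 [0.43505759 0.16734466 0.1239018 ] 0.04400812670908255
```

View pics/d1.png

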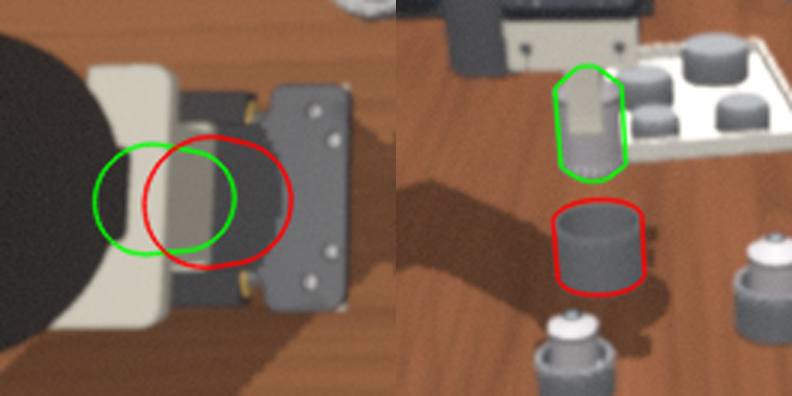

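Objective_d is aligned over canister_d in the side crop. I'll lower it.

Emit:
servo_tool:
  deltas:
    - [1,-0.7,0.5,10,0,0,0]
    - [1,0,0,15,0,0,0]
    - [1,0,0,15,0,0,0]
    - [1,0,0,12,0,0,0]
    - [1,0,0,8,0,0,0]
    - [1,0,0,6,0,0,0]
    - [1,0,0,4,0,0,0]
    - [1,0,0,2,0,0,0]
    - [1,0,0,1,0,0,0]
    - [1,0,0,0,0,0,0]
    - [1,0,0,0,0,0,0]

```text
t: 25.63
eef_pos: [0.4364, 0.1687, 0.0514]
ee_rot: [3.141, 0.001, -3.141]
force: [0.6, 0.4, -2.9]
width: 0.0442
gripper_force: 28.0
```

Emit:
servo_tool:
  deltas:
    - [1,0,0,0.8,0,0,0]
    - [1,0,0,0.8,0,0,0]
    - [1,0,0,0.7,0,0,0]
    - [1,0,0,0.4,0,0,0]
    - [1,0,0,0,0,0,0]
    - [1,0,0,0,0,0,0]

```text
t: 26.13
eef_pos: [0.4362, 0.1685, 0.0483]
ee_rot: [3.142, 0.0, -3.141]
force: [-0.2, 0.7, -2.7]
width: 0.0442
gripper_force: 28.0
```

Emit:
servo_tool:
  deltas:
    - [1,0,0,0.4,0,0,0]
    - [1,0,0,0,0,0,0]
    - [1,0,0,0,0,0,0]

```text
t: 26.38
eef_pos: [0.4364, 0.1685, 0.0482]
ee_rot: [3.141, 0.0, -3.141]
force: [-0.6, 0.0, 5.1]
width: 0.0441
gripper_force: 28.0
```

Emit:
servo_tool:
  deltas:
    - [-0.6,0,0,0,0,0,0]
    - [-0.6,0,0,0,0,0,0]
    - [-0.6,0,0,0,0,0,0]
    - [-0.6,0,0,0,0,0,0]
    - [-0.6,0,0,-5,0,0,0]
    - [-0.6,0,0,-15,0,0,0]
    - [-0.6,0,0,-30,0,0,0]
    - [-0.6,0,0,-35,0,0,0]
    - [-0.6,0,0,-35,0,0,0]
    - [-0.6,0,-10,-30,0,0,0]
    - [-0.6,0,-30,0,0,0,0]
    - [-0.6,0,-38,0,0,0,0]
    - [-0.6,0,-38,0,0,0,0]
    - [-0.6,0,-38,0,0,0,0]
    - [-0.6,0,-38,0,0,0,0]
    - [-0.6,0,-38,0,0,0,0]
    - [-0.6,0,-38,0,0,0,0]
    - [-0.6,0,-38,0,0,0,0]
    - [-0.6,0,-38,0,0,0,0]
    - [-0.6,0,-38,0,0,0,0]

```text
t: 28.05
eef_pos: [0.4358, -0.2155, 0.1985]
ee_rot: [-3.142, 0.001, -3.141]
force: [1.1, -0.1, 1.1]
width: 0.0703
gripper_force: 0.0
```

Emit:
servo_tool:
  deltas:
    - [-0.6,0,-38,0,0,0,0]
    - [-0.6,0,-38,0,0,0,0]
    - [-0.6,0,-38,0,0,0,0]
    - [-0.6,0,-20,0,0,0,0]
    - [-0.6,0,0,0,0,0,0]
    - [-0.6,0,0,0,0,0,0]

```text
t: 28.55
eef_pos: [0.4356, -0.3486, 0.1975]
ee_rot: [3.141, -0.001, 3.139]
force: [-0.4, -0.6, -1.5]
width: 0.0699
gripper_force: 0.0
```

```bash
python3 - <<'E'
from station import arm
from h import *
f=arm.grab_frame('top');g=arm.grab_frame('side')
E={'ca':(.539,-.075),'cb':(.428,.0172),'cc':(.5595,.0925),'cd':(.4358,.168)}
p=[]
for f in(f,g):
    im=f['color'][:,:,::-1].copy()
    for n,q in E.items():
        for m,z,c in((n,0,(0,0,255)),('o'+n[1],.004,(0,255,0))):
            cv2.polylines(im,[np.round(hull(f,m,q,z)*8).astype(np.int32)],True,c,1,cv2.LINE_AA,3)
    for n,q in(('ea',(.6651,.1571)),('eb',(.6739,.0056))): print(n,locate(f,n,q))
    p.append(im)
cv2.imwrite('pics/end.png',np.hstack([cv2.resize(p[0][90:330,120:370],(400,384)),cv2.resize(p[1][120:310,160:360],(400,384))]))
E
```

```text
ea (array([0.66512998, 0.15704268]), 0.8170704299133689)
eb (array([0.6738311 , 0.00565184]), 0.8179238552794144)
ea (array([0.6656096 , 0.14974173]), 0.8344049267435999)
eb (array([ 0.67426386, -0.0009232 ]), 0.8722993526488783)
```

View pics/end.png

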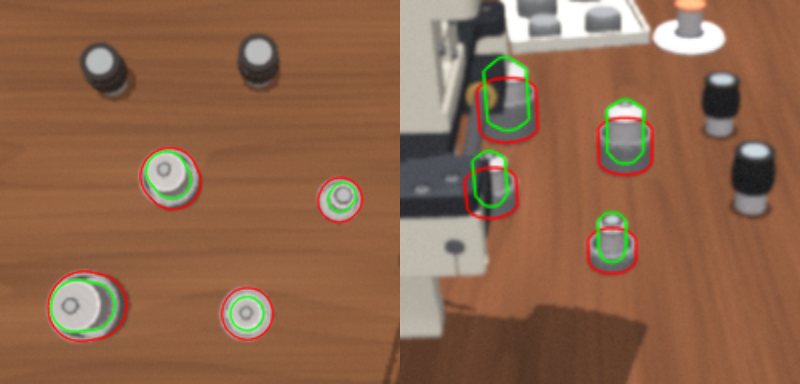

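All four objectives stand upright in their matching canisters. The canisters still match their starting outlines, and the eyepieces measure the same as before.

```bash
python3 -c "
from station import arm
print(arm.job_done())"
```

```text
the job is handed in; nothing more can be done
None
```

All four objectives stand nose up in their matching canisters, each lowered to the floor before release; camera checks showed no shift in the canisters or eyepieces, and the job was handed in at about 29 s.

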